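# Close a stack of pinned parts trays round a spacing block

### The job

Lift the deep tray off the sloping stand and stack it on the tray that is screwed to the bench, so that all four corner pins drop fully home in the sockets below. Then lay the long narrow wooden block flat on the floor of that deep tray, and last close the stack with the shallow cover tray, its four pins fully home in the deep tray's sockets. Let go of everything and do not push the shorter, wider wooden block or the tape roll out of their places.

Things in the scene. Friction and masses are not known exactly. Their poses are not given: they have to be found in the camera images.
- base_tray: Grey plastic tray screwed to the bench, 140 mm (x) by 180 mm (y). Corner posts 22 mm square, 56 mm high, centred at x = +-59, y = +-79 mm, each with a 14 mm square socket 22 mm deep in its top. Walls 40 mm and middle divider 36 mm high, 5 mm floor; small wood pieces lie inside. Origin: centre of the underside, z up; same after a half turn.
- stand: Fixed aluminium stand, 140 x 160 mm dark base plate, up to 110 mm high without its tray; its top slopes at 30 degrees, the low edge with a lip on its +y side, roughly to the robot's left. Origin: centre of the base plate's underside, z up.
- deep_tray: Loose grey plastic tray, 0.25 to 0.5 kg, posts, sockets and walls as the base tray's, and under each post an 11 mm pin with a tapered tip, 15 mm long. Starts on the stand, tilted 30 degrees (z: slope normal, x: up the slope), against a 15 mm lip; draw it off along its z. Origin: centre of the underside without pins; seated, 56 mm above the base tray's origin, parallel, either way round.
- deep_rib (a point): Middle of the top of the deep tray's rib: an upright 12 mm thick wall along the tray's x, 50 mm above the underside, by which to lift it. Each side of it is a compartment 80 mm wide (tray y = 6 to 86 mm; posts fill the corners from y = 68 mm) and 132 mm long, with a 5 mm thick floor.
- cover_tray: Loose shallow grey plastic tray, 0.2 to 0.4 kg, same outline and pins as the deep tray, but walls and posts only 22 mm high and no sockets. Starts level on the bench, standing on its pin tips (origin 15 mm up). Origin: centre of the underside without pins; seated, 56 mm above the deep tray's origin, parallel, either way round.
- cover_rib (a point): Middle of the top of the cover tray's rib: an upright 12 mm thick wall along the tray's x, 45 mm above the underside, by which to lift it.
- long_block: Light brown wooden spacing block, 25 mm (x) by 120 mm (y) by 18 mm high, loose on the bench. Origin: centre of the underside. Lies in either compartment of the deep tray with its length along the rib, best 46 mm from the tray's middle.
- short_block: Bystander: loose grey wooden block, 38 x 90 x 18 mm, on the bench; leave it. Origin: centre of the underside.
- tape_roll: Bystander: loose roll of grey tape lying flat, 97 mm across, 48 mm high; leave it. Origin: centre of the underside.

How it is judged:
By the outcome, as a careful person would: the job done as asked, in the order asked, and still so for the second after the job is handed in, with the robot touching nothing.
It also fails if it takes over 72 s, if anything falls off the work surface, if the arm or the gripper's body presses on something with over 40 N, if the wrist force passes 120 N, or if a joint passes its speed limit or range.

### The arm

A 6-joint arm with a two-finger parallel gripper is mounted at the origin on a cart in front of the work surface, level with it; the furniture and walls round the work are solid. World frame = base frame: x ahead of the robot, y to its left, z up, the work surface at z = 0. Lengths are in m, angles in rad, forces in N, time in s.
With the tool pointing down it reaches from about 0.35 to 0.875 m from the base axis. Payload 4.2 kg.
Tool frame: the origin (TCP) lies at the very end of the fingers, on their centre line; the grasp point (between the pads) lies 19 mm behind it; z points along the fingers, y is the line along which they close (so a half turn about z gives the same grasp; the last joint's range is limited). The gripper opens to 87 mm and grips with 3 to 60 N. Pads are 19 mm wide; open, the fingers measure 117 mm over their backs; the gripper's body (75 mm by 190 mm) begins 51 mm behind the grasp point.
Start: joints at [1.573, 0.385, 0.008, 0, -1.194, -0.259], TCP at [0.159, 0.604, 0.223] pointing down, gripper open.
Joint ranges: [-3.14, 3.14], [-1.21, 2.06], [-1.07, 1.41], [-3.16, 2.05], [-2.99, -0.16], [-3.1, 3.1]. Speed limits (rad/s): [2.79, 2.79, 3.14, 3.14, 3.14, 3.14].

### API

Orientations are given as [roll, pitch, yaw] about the fixed x, y, z axes, in that order (R = Rz(yaw) Ry(pitch) Rx(roll)).
In Python, from station import status, get_image, job, outline_of, place_of gives the robot as it stands.
- The arm moves only by the tool play_rows, never from a script. Its argument "steps" is a list of rows, each a list of 3 entries, a list of its own where there are three numbers: the opening, from 0 (shut) to 1 (fully open), then the shift along the tool's x, y, z normalised to -1 to 1, where 1 is 500 mm, then the turn about the tool's z normalised to -1 to 1, where 1 is 360 degrees. In form: [[hand, [tx, ty, tz], twist], ...]. A call has 1 to 5 rows; each row is the pose to reach, as a shift and turn from the pose commanded when the call began, along the tool's axes at that moment, turning the shorter way round; what a row does not reach only later rows make up. A row lasts 1/8 s, in which the tool goes at most 62.5 mm and 10.7 degrees, less where a joint would pass 70% of its speed; a pose out of reach is approached as far as the arm can. A call with a number of a shift or a turn outside -1 to 1 is refused whole. A call with a gripper value outside its range is refused whole. The fingers move at their own pace and stop on an object; "force" is the grip in N (left out, the last holds). Time passes only in rows, so rows that repeat a pose let the fingers close. It gives the time, the measured TCP pose, the force, the opening and the grip force at its end, in the units of the state.
- status.sense(): the state, without advancing time (a new reading comes with each control period).
- get_image(name): name is "scene" or "top" or "wrist"; returns a dict with "image" (400x640x3 uint8, blue, green, red), "fx", "fy", "cx", "cy" (pixels), "rvec" (rotation vector, rad) and "tvec" (3), from world to camera coordinates, as OpenCV has them; the wrist camera has in their place "hand_eye" (4x4, takes a point from camera to tool coordinates, whose origin is the TCP and whose axes are the flange's). Camera axes: x right, y down, z forward; pixel columns grow to the right and rows downward; lengths in m; the calibration is good to about 2 mm. A picture is of the moment at which its call begins: read the wrist's pose just before it. There is no depth.
- job.close_job(): hands the job in; it is judged then, once.
Trained networks look in the newest picture that a camera, given by its name, has taken for a name from the list of things; names that differ only in an ending like _2 or _b are one class to them, and where a whole thing is asked for, a point or a joint stands for the part that bears it (a point fixed in the world has none). Each returns a list of dicts, best first, with "conf" (0 to 1); they miss things now and then, are a little off and sometimes report something else, mostly with a low value. They report only what shows in the picture. A call takes as long as a camera call.
- outline_of(query, camera): "mask" (400x640 bool, what is visible of it) and "bbox" ([left, top, right, bottom] in pixels, round what is visible of it).
- place_of(query, camera): "centre" ([column, row] in pixels: a listed point, or the origin of a listed thing).
The state is a dict: "clock": time; "q": joint angles; "joint_velocities": joint speeds; "joint_torque": joint torques, N m; "tool_pos": TCP position; "orientation": TCP orientation; "ft_force": force on the tool from outside, world axes, zero at the start; "ft_torque": the same for the moment, N m; "gripper_width": opening from 0.0 (shut) to 1.0 (fully open); "finger_force": force on a finger pad.
Only numpy, scipy, OpenCV 4.12 (cv2) and the standard library are available. Lean on these libraries where they do the work, as an engineer would, in place of code of your own. Each camera call takes 0.05 s, during which the arm holds its last target. There are 200 camera calls.

## Working session

There is one attempt and no reset: what is moved stays moved. The work goes in short steps, Python scripts to look and compute and a tool call to move; the robot and the scene stay as the last step left them, time stands still between calls to the robot, and variables do not carry over. Pictures are saved under pics/ and viewed, at most 10 in all, crops included, and the job is handed in when it is done.

Besides the shell and the picture viewer there is one more tool, called after ">>>" as name([rows], argument=value, ...), one row to a line, values as JSON. play_rows: Moves the arm, as the interface text tells. Scaled input: -1 to 1 covers 500 mm each way for a shift and 360 degrees each way for a turn. Its arguments: {"type":"object","properties":{"steps":{"type":"array","items":{"type":"array"}},"force":{"type":"number"}},"required":["steps"]}

```bash
mkdir -p pics; ls; cat > h.py <<'E'
import numpy as np, cv2
from station import status, get_image, job, outline_of, place_of
from scipy.spatial.transform import Rotation as Rn
def tool():
    s=status.sense(); T=np.eye(4); T[:3,:3]=Rn.from_euler('xyz',s['orientation']).as_matrix(); T[:3,3]=s['tool_pos']; return T
def cam(name):
    """returns image,K,R,t world->cam"""
    T=tool(); d=get_image(name); K=np.array([[d['fx'],0,d['cx']],[0,d['fy'],d['cy']],[0,0,1.]])
    if 'rvec' in d: R=cv2.Rodrigues(np.array(d['rvec'],float))[0]; t=np.array(d['tvec'],float).ravel()
    else:
        M=np.linalg.inv(T@np.array(d['hand_eye'])); R=M[:3,:3]; t=M[:3,3]
    return np.array(d['image']),K,R,t
def ray(c,px):
    _,K,R,t=c; d=R.T@np.linalg.inv(K)@np.array([px[0],px[1],1.]); return -R.T@t,d/np.linalg.norm(d)
def onz(c,px,z):
    o,d=ray(c,px); return o+d*(z-o[2])/d[2]
def proj(c,P):
    _,K,R,t=c; p=(K@(R@np.atleast_2d(P).T+t[:,None])).T; return p[:,:2]/p[:,2:]
def tri(rs):
    A=np.zeros((3,3));b=np.zeros(3)
    for o,d in rs: M=np.eye(3)-np.outer(d,d);A+=M;b+=M@o
    return np.linalg.solve(A,b)
E
python3 - <<'E'
from h import *
np.set_printoptions(precision=3,suppress=True)
print(status.sense())
C={}
for n in('scene','top'):
    C[n]=cam(n); cv2.imwrite(f'pics/{n}0.png',C[n][0]); print(n,'campos',-C[n][2].T@C[n][3])
    for q in('base_tray','stand','deep_tray','deep_rib','cover_tray','cover_rib','long_block','short_block','tape_roll'):
        for r in place_of(q,n)[:2]: print(q,n,np.round(r['centre'],1),round(r['conf'],2),onz(C[n],r['centre'],0))
E
```

```text
pics
{'clock': 0.0, 'q': array([ 1.573,  0.386,  0.007, -0.001, -1.194, -0.259]), 'joint_velocities': array([-0.001, -0.001, -0.002,  0.   ,  0.001,  0.   ]), 'joint_torque': array([ -0.   , -39.067,  18.741,   4.22 ,   0.011,  -0.   ]), 'tool_pos': array([0.159, 0.604, 0.221]), 'orientation': array([ 3.139, -0.   , -0.257]), 'ft_force': array([0.453, 0.032, 0.652]), 'ft_torque': array([ 0.029, -0.021,  0.002]), 'finger_force': 0.0, 'gripper_width': 0.9991739616984829}
scene campos [-0.443 -0.846  0.753]
base_tray scene [259.8 183.3] 0.88 [0.542 0.414 0.   ]
stand scene [332.4 195.8] 0.93 [0.656 0.154 0.   ]
stand scene [425.8 275.8] 0.35 [ 0.487 -0.338  0.   ]
deep_tray scene [329.2 176.1] 0.87 [0.769 0.276 0.   ]
deep_rib scene [366.6 238.3] 0.66 [ 0.522 -0.109  0.   ]
cover_tray scene [367.5 239.2] 0.84 [ 0.52  -0.114  0.   ]
cover_rib scene [369.6 222.9] 0.86 [ 0.6   -0.058  0.   ]
long_block scene [310.8 218.7] 0.68 [0.488 0.093 0.   ]
short_block scene [283.2 232.9] 0.72 [0.368 0.091 0.   ]
tape_roll scene [425.  277.7] 0.67 [ 0.478 -0.341  0.   ]
top campos [0.391 0.043 1.286]
base_tray top [220.9 197.6] 0.8 [0.533 0.403 0.   ]
deep_tray top [291.4 163.8] 0.63 [0.653 0.158 0.   ]
deep_rib top [281.4 162.4] 0.75 [0.658 0.194 0.   ]
cover_tray top [369.7 203.7] 0.55 [ 0.513 -0.115  0.   ]
cover_tray top [280.6 163.4] 0.37 [0.655 0.196 0.   ]
cover_rib top [368.6 200.8] 0.97 [ 0.523 -0.111  0.   ]
long_block top [311.6 214.4] 0.49 [0.475 0.086 0.   ]
short_block top [303.1 242.7] 0.51 [0.378 0.115 0.   ]
tape_roll top [432.8 217.9] 0.8 [ 0.464 -0.332  0.   ]
tape_roll top [219.1 197.7] 0.59 [0.533 0.409 0.   ]
```

View pics/scene0.png

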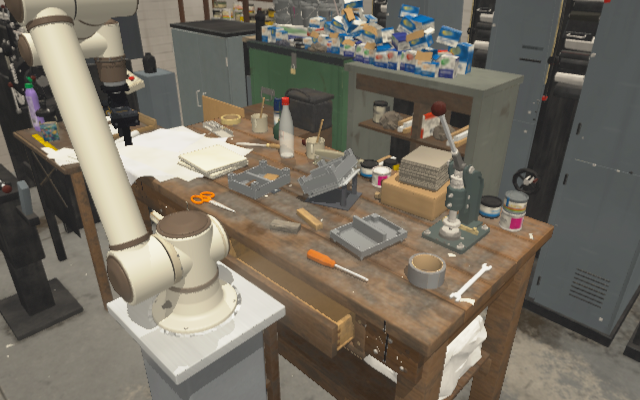

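View pics/top0.png

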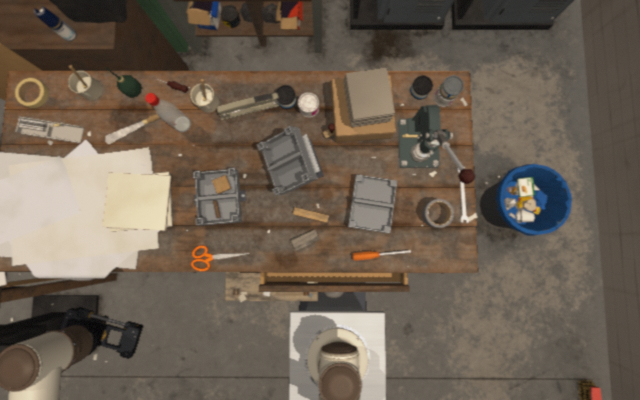

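The two pictures show the base tray near (217,197) in the top view, the tilted tray and stand at (288,160), the cover at (372,203), the long block at (311,215), the short block at (303,240) and the tape at (438,212). I'll move over the work for wrist views.

>>> play_rows([
  [1,[0.78,0.29,-0.26],0],
  [1,[0.78,0.29,-0.26],0],
  [1,[0.78,0.29,-0.26],0],
  [1,[0.78,0.29,-0.26],0],
  [1,[0.78,0.29,-0.26],0],
])

```text
clock: 1.62
tool_pos: [0.4041, 0.4317, 0.3167]
orientation: [-3.141, -0.0, -0.256]
ft_force: [0.8, 0.3, 0.2]
gripper_width: 1.005
finger_force: 0.0
```

```bash
cat >> h.py <<'E'
def go(xyz,yaw,T=None):
    """print normalised tool-frame shift and twist to reach pose"""
    T=tool() if T is None else T
    s=T[:3,:3].T@(np.array(xyz)-T[:3,3])/0.5; y0=np.arctan2(T[1,0],T[0,0])
    tw=(yaw-y0+np.pi/2)%np.pi-np.pi/2     # half turn equivalent
    print('shift',np.round(s,4),'twist(tool z)',round(-tw/(2*np.pi),4),'at',np.round(T[:3,3],4),'yaw',round(y0,4))
E
python3 - <<'E'
from h import *
np.set_printoptions(precision=3,suppress=True)
d=get_image('wrist');print(np.array(d['hand_eye']),d['fx'],d['cx'],d['cy'])
go([.5,.36,.35],0)
c=cam('wrist');cv2.imwrite('pics/w1.png',c[0])
E
```

```text
[[ 0.    -0.96  -0.28   0.078]
 [ 1.     0.    -0.    -0.   ]
 [ 0.    -0.28   0.96  -0.162]
 [ 0.     0.     0.     1.   ]] 299.64424864729403 314.3940599966608 200.66602722265606
shift [ 0.211  0.085 -0.06 ] twist(tool z) -0.0417 at [0.409 0.428 0.32 ] yaw -0.2622
```

>>> play_rows([
  [1,[0.24,0.11,0.14],0.2],
  [1,[0.24,0.11,0.14],0.2],
  [1,[0.24,0.11,0.14],0.2],
  [1,[0.24,0.11,0.14],0.2],
  [1,[0.24,0.11,0.14],0.2],
])

```text
clock: 2.35
tool_pos: [0.5047, 0.3492, 0.245]
orientation: [3.14, -0.0, -1.201]
ft_force: [-0.4, -1.0, -0.0]
gripper_width: 0.997
finger_force: 0.0
```

```bash

python3 - <<'E'
from h import *
np.set_printoptions(precision=3,suppress=True)
print(status.sense()['q'])
go([.533,.40,.22],-1.45)
c=cam('wrist');cv2.imwrite('pics/w1.png',c[0])
for r in place_of('base_tray','wrist'): print(r,onz(c,r['centre'],0))
E
```

```text
[ 0.869  0.352  0.015 -0.    -1.235 -0.499]
shift [-0.074 -0.09   0.05 ] twist(tool z) 0.0396 at [0.505 0.349 0.245] yaw -1.2009
{'centre': [278.7, 201.2], 'conf': 0.9} [0.537 0.407 0.   ]
```

View pics/w1.png

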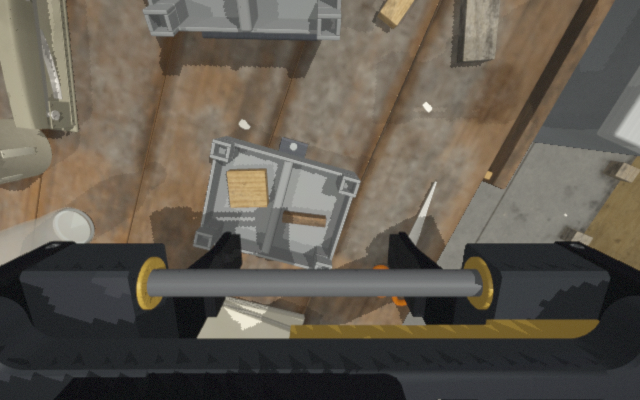

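The wrist view shows the base tray's posts at about (221,150), (348,184), (203,241) and (322,268), with the lower part near the gripper. I'll stand off a little so it's clear.

>>> play_rows([
  [1,[-0.24,-0.14,0.05],0.04],
  [1,[-0.24,-0.14,0.05],0.04],
  [1,[-0.24,-0.14,0.05],0.04],
  [1,[-0.24,-0.14,0.05],0.04],
])

```text
clock: 2.95
tool_pos: [0.5251, 0.4873, 0.2193]
orientation: [3.14, -0.002, -1.442]
ft_force: [0.6, -0.5, 0.1]
gripper_width: 0.997
finger_force: 0.0
```

```bash
cat >> h.py <<'E'
from scipy.optimize import minimize
def sq(cx,cy,s,z): 
    a=s/2; return [np.array([cx+u*a,cy+v*a,z]) for u,v in((-1,-1),(1,-1),(1,1),(-1,1))]
def edges(h,sock=True):
    """post-top outlines and sockets, sampled"""
    P=[]
    for cx in(-.059,.059):
        for cy in(-.079,.079):
            for s in((.022,.014) if sock else(.022,)):
                q=sq(cx,cy,s,h)
                for i in range(4): P+=[q[i]+(q[(i+1)%4]-q[i])*f for f in np.linspace(0,1,12)]
    q=[np.array([u*.070,v*.090,h]) for u,v in((-1,-1),(1,-1),(1,1),(-1,1))]
    return np.array(P)
def dist(c):
    g=cv2.cvtColor(c[0],cv2.COLOR_BGR2GRAY); e=cv2.Canny(cv2.GaussianBlur(g,(3,3),0),40,110)
    return cv2.distanceTransform(255-e,cv2.DIST_L2,5)
def fit(cs,P,pose,x0,steps,cap=6,n=6,seed=0):
    """cs: views, P: model points, pose(x)->R,t, minimise capped edge distance"""
    D=[dist(c) for c in cs]; rng=np.random.default_rng(seed)
    def f(x):
        R,t=pose(x); W=P@R.T+t; s=0
        for c,d in zip(cs,D):
            p=proj(c,W).astype(np.float32); v=cv2.remap(d,p[None,:,0].copy(),p[None,:,1].copy(),cv2.INTER_LINEAR,borderValue=cap)
            s+=np.mean(np.minimum(v,cap)**2)
        return s/len(cs)
    best=None
    for k in range(n):
        x=np.array(x0)+(rng.uniform(-1,1,len(x0))*steps if k else 0)
        sim=np.vstack([x]+[x+np.eye(len(x))[i]*steps[i] for i in range(len(x))])
        r=minimize(f,x,method='Nelder-Mead',options=dict(initial_simplex=sim,maxiter=400,xatol=1e-5,fatol=1e-4))
        if best is None or r.fun<best.fun: best=r
    return best.x,best.fun
def flat(z0): return lambda x:(Rn.from_euler('z',x[2]).as_matrix(),np.array([x[0],x[1],z0]))
def draw(c,P,pose,x,fn):
    R,t=pose(x); im=c[0].copy()
    for p in proj(c,P@R.T+t): cv2.circle(im,tuple(int(round(v)) for v in p),0,(0,0,255),-1)
    cv2.imwrite(fn,im)
E
python3 - <<'E'
from h import *
import pickle
np.set_printoptions(precision=4,suppress=True)
go([.65,.26,.30],-1.45)
c=cam('wrist'); pickle.dump(c,open('base.pkl','wb'))
for r in place_of('base_tray','wrist'): print(r,onz(c,r['centre'],0))
for y in(-1.35,-1.55,-1.45):
  x,f=fit([c],edges(.056),flat(0),[.537,.407,y],[.015,.015,.08],n=12); print(x,f)
draw(c,edges(.056),flat(0),x,'pics/basefit.png')
E
```

```text
shift [ 0.4833 -0.189  -0.1609] twist(tool z) 0.0013 at [0.5251 0.4873 0.2193] yaw -1.4419
{'centre': [312.1, 111.3], 'conf': 0.65} [0.5386 0.409  0.    ]
[ 0.5366  0.4073 -1.4774] 0.34090399742126465
[ 0.5366  0.4073 -1.4776] 0.3409217894077301
[ 0.5366  0.4073 -1.4774] 0.34086331725120544
```

View pics/basefit.png

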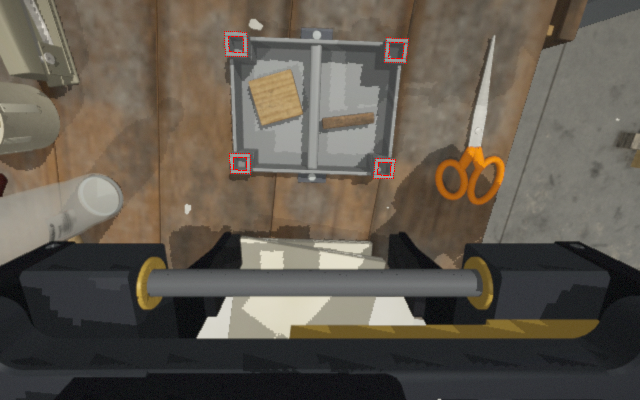

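The overlay lands on all four post tops, at (237,44), (396,50), (240,163) and (384,168), so the base pose is good. Next, the deep tray.

>>> play_rows([
  [1,[0.46,-0.2,-0.16],0],
  [1,[0.46,-0.2,-0.16],0],
  [1,[0.46,-0.2,-0.16],0],
  [1,[0.46,-0.2,-0.16],0],
  [1,[0.46,-0.2,-0.16],0],
])

```text
clock: 3.68
tool_pos: [0.6554, 0.2659, 0.3045]
orientation: [-3.137, 0.001, -1.451]
ft_force: [0.5, -0.3, 0.3]
gripper_width: 1.002
finger_force: 0.0
```

```bash

python3 - <<'E'
from h import *
import pickle
np.set_printoptions(precision=4,suppress=True)
go([.60,.15,.30],-1.45)
c=cam('wrist'); pickle.dump(c,open('deep1.pkl','wb')); cv2.imwrite('pics/deep1.png',c[0])
for q in('deep_tray','deep_rib','stand','long_block','short_block'):
  for r in place_of(q,'wrist')[:2]: print(q,r,onz(c,r['centre'],0))
E
```

```text
shift [0.2168 0.1378 0.008 ] twist(tool z) -0.0001 at [0.6554 0.2659 0.3045] yaw -1.4506
deep_tray {'centre': [331.4, 85.8], 'conf': 0.85} [0.6469 0.1493 0.    ]
deep_rib {'centre': [338.9, 102.9], 'conf': 0.6} [0.6326 0.1715 0.    ]
long_block {'centre': [454.7, 57.2], 'conf': 0.65} [0.4783 0.0907 0.    ]
short_block {'centre': [506.9, 78.5], 'conf': 0.63} [ 0.3966  0.1092 -0.    ]
```

View pics/deep1.png

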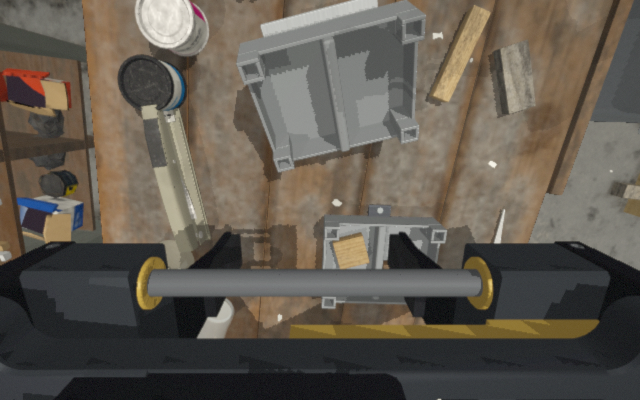

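```bash

python3 - <<'E'
from h import *
import pickle
np.set_printoptions(precision=4,suppress=True)
c=pickle.load(open('deep1.pkl','rb'))
ob=np.array([[.059,.079,.056],[.059,-.079,.056],[-.059,.079,.056],[-.059,-.079,.056]])
im=np.array([[250,66],[412,25],[284,160],[408,132]],float)
ok,rv,tv=cv2.solvePnP(ob,im,c[1],None); R=c[2].T@cv2.Rodrigues(rv)[0]; t=c[2].T@(tv.ravel()-c[3]); print(R,t)
psi=np.arctan2(R[1,0],R[0,0])
pose=lambda x:((Rn.from_euler('z',x[3])*Rn.from_euler('y',-np.pi/6)).as_matrix(),np.array(x[:3]))
pose6=lambda x:((Rn.from_euler('z',x[3])*Rn.from_euler('yx',[x[4],x[5]])).as_matrix(),np.array(x[:3]))
x,f=fit([c],edges(.056),pose,[*t,psi],[.01,.01,.01,.05],n=15); print(x,f)
x6,f=fit([c],edges(.056),pose6,[*x,-np.pi/6,0],[.01,.01,.01,.05,.03,.03],n=15); print(x6,f)
R,t=pose(x); print('rib',t+R@[0,0,.05],'z axis',R[:,2]);R,t=pose6(x6); print('rib6',t+R@[0,0,.05]); print('yaw for grip',x[3])
print(proj(c,t+R@[0,0,.05]))
E
```

```text
[[ 0.2962  0.9415 -0.161 ]
 [-0.8243  0.3371  0.4548]
 [ 0.4824 -0.002   0.8759]] [0.6507 0.15   0.0718]
[ 0.6498  0.1535  0.0745 -1.2268] 0.9814717173576355
[ 0.6498  0.153   0.0751 -1.2274 -0.5316 -0.0058] 0.9581678509712219
rib [0.6414 0.177  0.1178] z axis [-0.1686  0.4707  0.866 ]
rib6 [0.6415 0.177  0.1182]
yaw for grip -1.226769084841159
[[337.9787 103.8165]]
```

The wrist view shows the deep tray with its post tops at (250,66), (412,25), (284,160) and (408,132), and the rib middle at (338,103). The upslope side is at the top of the picture. The fit agrees with the network, so I'll go above the rib.

>>> play_rows([
  [0.6,[0.183,0.047,0.1],-0.0356],
  [0.6,[0.183,0.047,0.15],-0.0356],
  [0.6,[0.183,0.047,0.2],-0.0356],
  [0.6,[0.183,0.047,0.2],-0.0356],
])

```text
clock: 4.47
tool_pos: [0.64, 0.1775, 0.1981]
orientation: [3.136, -0.0, -1.221]
ft_force: [-0.3, -0.3, -0.2]
gripper_width: 0.65
finger_force: 0.0
```

```bash

python3 - <<'E'
from h import *
go([.6431,.1723,.090],-1.227)
c=cam('wrist');r=place_of('deep_rib','wrist'); print(r[:1],proj(c,[.6414,.177,.1178]))
E
```

```text
shift [ 0.0117 -0.0035  0.2162] twist(tool z) 0.001 at [0.64   0.1775 0.1981] yaw -1.2206
[{'centre': [314.5, 209.8], 'conf': 0.68}] [[313.28280844 206.82181399]]
```

>>> play_rows([
  [0.6,[0.012,-0.004,0.1],0],
  [0.6,[0.012,-0.004,0.2],0],
  [0.6,[0.012,-0.004,0.214],0],
  [0.6,[0.012,-0.004,0.214],0],
])

```text
clock: 5.08
tool_pos: [0.6472, 0.1733, 0.0957]
orientation: [-3.138, -0.001, -1.22]
ft_force: [0.9, 0.1, 0.9]
gripper_width: 0.598
finger_force: 0.0
```

```bash

python3 - <<'E'
from h import *
go([.6431,.1723,.090],-1.227); print(status.sense()['ft_force'])
E
```

```text
shift [-0.0009  0.0084  0.0114] twist(tool z) 0.0011 at [0.6472 0.1733 0.0957] yaw -1.2203
[0.85063353 0.07709477 0.94797998]
```

>>> play_rows([
  [0.6,[0,0.007,0.01],0],
  [0.0,[0,0.007,0.01],0],
  [0.0,[0,0.007,0.01],0],
  [0.0,[0,0.007,0.01],0],
  [0.0,[0,0.007,0.01],0],
], force=20)

```text
clock: 5.7
tool_pos: [0.6426, 0.171, 0.0889]
orientation: [-3.141, -0.0, -1.222]
ft_force: [0.5, 1.2, -0.8]
gripper_width: 0.231
finger_force: 0.0
```

>>> play_rows([
  [0.0,[0,0,0],0],
  [0.0,[0,0,0],0],
  [0.0,[0,0,0],0],
])

```text
clock: 6.08
tool_pos: [0.6426, 0.1711, 0.0887]
orientation: [-3.141, 0.0, -1.222]
ft_force: [0.5, -0.2, -0.1]
gripper_width: 0.137
finger_force: 20.0
```

>>> play_rows([
  [0.0,[-0.02,0,-0.035],0],
  [0.0,[-0.05,0,-0.087],0],
  [0.0,[-0.08,0,-0.139],0],
  [0.0,[-0.1,0,-0.174],0],
  [0.0,[-0.1,0,-0.19],0],
])

```text
clock: 6.7
tool_pos: [0.6252, 0.219, 0.1851]
orientation: [-3.14, 0.001, -1.221]
ft_force: [0.2, -0.5, -3.3]
gripper_width: 0.139
finger_force: 20.0
```

```bash

python3 - <<'E'
from h import *
print(status.sense()['ft_force'],status.sense()['ft_torque'])
go([.46,.255,.18],-1.4774)
c=cam('wrist');cv2.imwrite('pics/lift.png',c[0])
E
```

```text
[ 0.24089315 -0.45872478 -3.29515293] [ 0.07677722 -0.00684489 -0.00304378]
shift [-0.1809  0.2857  0.01  ] twist(tool z) 0.0409 at [0.6252 0.219  0.1851] yaw -1.2207
```

View pics/lift.png

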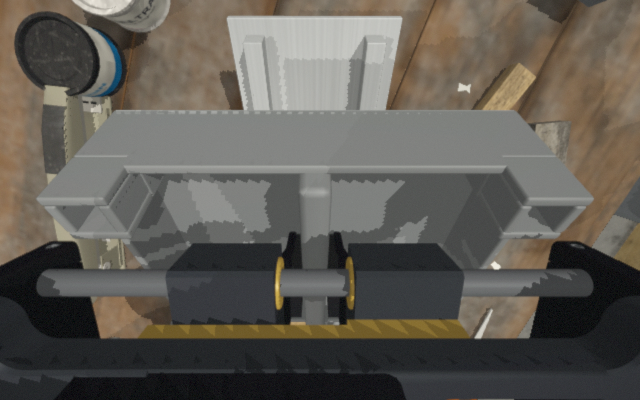

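The picture shows the tray held centrally by its rib at (315,200), still tilted, and the empty stand at (315,60). I'll carry it to free bench to level it.

>>> play_rows([
  [0.0,[-0.06,0.1,0],0.02],
  [0.0,[-0.125,0.22,0],0.041],
  [0.0,[-0.185,0.326,0],0.041],
  [0.0,[-0.185,0.326,0],0.041],
  [0.0,[-0.185,0.326,0.1],0.041],
])

```text
clock: 7.38
tool_pos: [0.4432, 0.2518, 0.137]
orientation: [-3.132, 0.007, -1.477]
ft_force: [0.9, -0.3, -4.7]
gripper_width: 0.134
finger_force: 20.0
```

```bash

python3 - <<'E'
from h import *
print(status.sense()['ft_force'],status.sense()['ft_torque'])
go([.44,.25,.062],-1.4774)
c=cam('scene'); cv2.imwrite('pics/s2.png',cv2.resize(c[0][120:280,180:440],None,fx=3,fy=3))
E
```

```text
[ 0.94073292 -0.26448168 -4.68359008] [ 0.21434983 -0.13416569  0.00467041]
shift [0.004  0.0083 0.15  ] twist(tool z) 0.0 at [0.4432 0.2518 0.137 ] yaw -1.4773
```

View pics/s2.png

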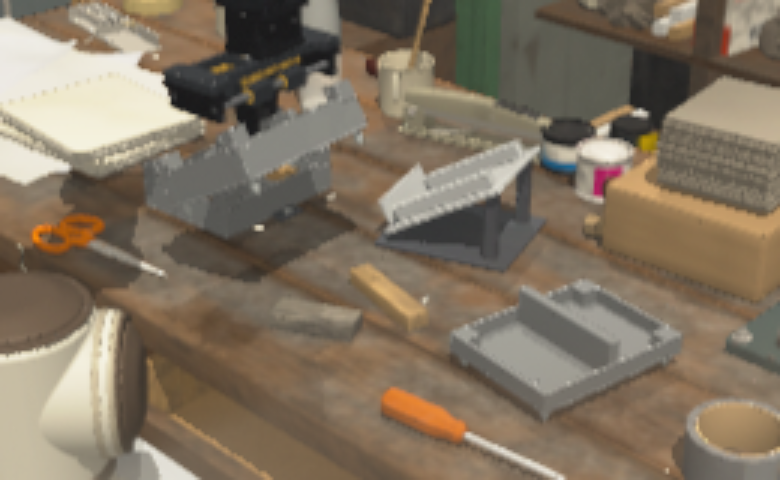

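The crop shows the tray hanging tilted above the bench, low edge at (150,190), clear of the short block at (318,318) and long block at (388,297). Now lowering, then I'll loosen the grip so it swings level.

>>> play_rows([
  [0.0,[0.004,0.008,0.08],0],
  [0.0,[0.004,0.008,0.13],0],
  [0.0,[0.004,0.008,0.15],0],
  [0.0,[0.004,0.008,0.15],0],
])

```text
clock: 7.92
tool_pos: [0.4373, 0.2466, 0.0586]
orientation: [3.141, -0.001, -1.48]
ft_force: [-0.1, -0.3, -3.3]
gripper_width: 0.132
finger_force: 20.0
```

>>> play_rows([
  [0.0,[0,0,0],0],
  [0.0,[0,0,0],0],
  [0.0,[0,0,0],0],
  [0.0,[0,0,0],0],
], force=6)

```text
clock: 8.43
tool_pos: [0.4369, 0.247, 0.0591]
orientation: [-3.141, 0.0, -1.479]
ft_force: [-1.0, 0.2, -3.5]
gripper_width: 0.137
finger_force: 6.0
```

```bash

python3 - <<'E'
from h import *
print(status.sense()['ft_force'],status.sense()['ft_torque'])
c=cam('scene'); w=cam('wrist'); cv2.imwrite('pics/s3.png',np.hstack([cv2.resize(c[0][120:230,220:320],None,fx=2.5,fy=2.5),cv2.resize(w[0][:275],(500,275))]))
E
```

```text
[-0.96376806  0.21599132 -3.47085882] [ 0.10833497 -0.07677372 -0.04323263]
```

View pics/s3.png

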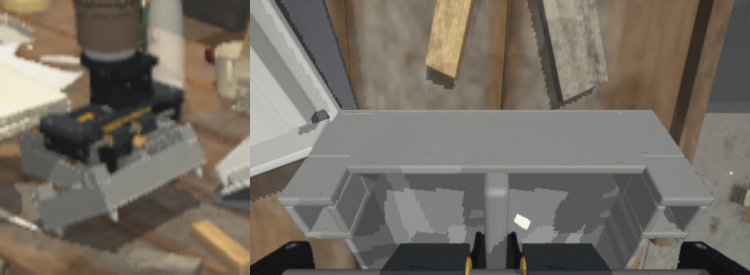

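The picture shows the tray still tilted under a 6 N grip, with its low pins near the bench. I'll level it by dragging about the pin tips.

>>> play_rows([
  [0.0,[0.0,0,0.004],0],
  [0.0,[0.026,0,0.0144],0],
  [0.0,[0.05,0,0.03],0],
  [0.0,[0.071,0,0.046],0],
  [0.0,[0.071,0,0.046],0],
], force=4)

```text
clock: 9.15
tool_pos: [0.4415, 0.2116, 0.0362]
orientation: [-3.139, 0.001, -1.48]
ft_force: [2.4, 2.1, 1.8]
gripper_width: 0.16
finger_force: 4.0
```

```bash
cat >> h.py <<'E'
def held(h=.056,sock=True,d=.04):
    """tilt and offset of the held tray, from the posts on its +x (camera) side; d grasp height in tray"""
    c=cam('wrist'); T=tool(); P=edges(h,sock); P=P[P[:,0]>0]
    A=T[:3,:3]@np.diag([1,-1,-1]); g=T[:3,3]-T[:3,2]*.019
    def pose(x):
        R=A@Rn.from_euler('y',-x[0]).as_matrix(); return R,g+R@np.array([x[1],0,x[2]-d])
    out=[]
    for t0 in np.radians([0,8,16,24,30]): out.append(fit([c],P,pose,[t0,0,0],[.08,.008,.006],n=6)[::-1])
    f,x=min(out,key=lambda o:o[0]); return np.degrees(x[0]),x[1:],f,pose(x),c
E
python3 - <<'E'
from h import *
print(status.sense()['ft_force'],status.sense()['ft_torque'])
r=held(); print(r[:4])
E
```

```text
[2.40440573 2.13605227 1.83465059] [ 0.43635619 -0.51791645  0.00335096]
(np.float64(73.83753293147572), array([-0.01121755, -0.0522052 ]), np.float64(3.4592361450195312), (array([[ 0.02348594,  0.99585704, -0.08784737],
       [-0.27831477,  0.09091084,  0.95617787],
       [ 0.96020274,  0.00199248,  0.27929685]]), array([0.44897705, 0.12666113, 0.0186712 ])))
```

>>> play_rows([
  [0.3,[0,0,0],0],
  [0.5,[0,0,0],0],
  [0.6,[0,0,0],0],
  [0.6,[0,0,-0.1],0],
  [0.6,[-0.1,0,-0.2],0],
])

```text
clock: 9.82
tool_pos: [0.4352, 0.2537, 0.1306]
orientation: [3.139, -0.002, -1.483]
ft_force: [2.0, 1.3, 0.9]
gripper_width: 0.576
finger_force: 0.0
```

>>> play_rows([
  [0.6,[-0.1,0,-0.12],0],
  [0.6,[-0.14,0,-0.2],0],
  [0.6,[-0.14,0,-0.2],0],
])

```text
clock: 10.2
tool_pos: [0.4309, 0.3287, 0.2344]
orientation: [-3.134, 0.007, -1.476]
ft_force: [-0.4, -0.5, 0.1]
gripper_width: 0.599
finger_force: 0.0
```

```bash

python3 - <<'E'
from h import *
import pickle
np.set_printoptions(precision=4,suppress=True)
c=cam('wrist'); pickle.dump(c,open('deep2.pkl','wb')); print(tool()[:3,3])
for r in place_of('deep_rib','wrist'): print(r,onz(c,r['centre'],.065))
for y in(-1.38,-1.48,-1.58):
  x,f=fit([c],edges(.056),flat(.015),[.44,.212,y],[.015,.015,.08],n=12); print(x,f)
draw(c,edges(.056),flat(.015),x,'pics/deep2.png')
E
```

```text
[0.4295 0.3266 0.2314]
{'centre': [319.1, 78.8], 'conf': 0.93} [0.4384 0.2192 0.065 ]
[ 0.4385  0.2207 -1.4793] 3.8965213298797607
[ 0.4385  0.2207 -1.4791] 3.896552801132202
[ 0.4386  0.2207 -1.4793] 3.8958728313446045
```

View pics/deep2.png

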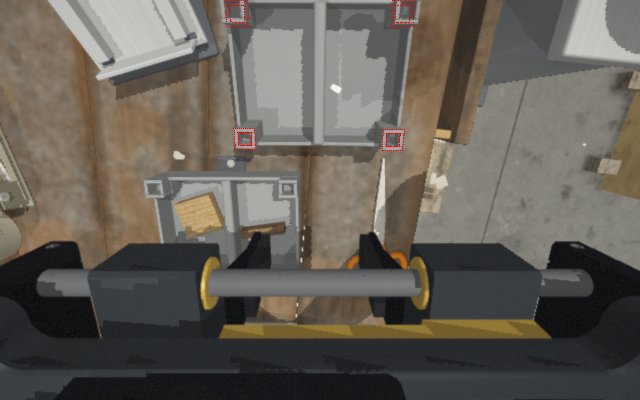

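The overlay shows the deep tray standing level on the bench, rib at (319,75), with its far posts at the picture's edge. I'll shift forward to refine the fit.

>>> play_rows([
  [0.6,[0.06,-0.01,0],0],
  [0.6,[0.06,-0.01,0],0],
  [0.6,[0.06,-0.01,0],0],
])

```text
clock: 10.68
tool_pos: [0.437, 0.2951, 0.2289]
orientation: [3.14, -0.001, -1.48]
ft_force: [-0.3, 0.3, 0.4]
gripper_width: 0.6
finger_force: 0.0
```

```bash

python3 - <<'E'
from h import *
import pickle
np.set_printoptions(precision=4,suppress=True)
c=cam('wrist'); pickle.dump(c,open('deep2.pkl','wb'))
for y in(-1.43,-1.48):
  x,f=fit([c],edges(.056),flat(.015),[.44,.218,y],[.015,.015,.08],n=12); print(x,f)
p6=lambda x:(Rn.from_euler('zyx',x[3:]).as_matrix(),np.array(x[:3]))
print(fit([c],edges(.056),p6,[*x[:2],.015,x[2],0,0],[.008,.008,.006,.03,.03,.03],n=12))
R=Rn.from_euler('z',x[2]).as_matrix(); g=R@[0,0,0]+[x[0],x[1],.015+.04-.019]; print(g)
go([g[0],g[1],.12],x[2]);go(g,x[2])
E
```

```text
[ 0.4384  0.2193 -1.4854] 2.4032156467437744
[ 0.4384  0.2193 -1.486 ] 2.403754472732544
(array([ 0.4392,  0.2126,  0.0237, -1.484 , -0.0131, -0.1528]), np.float64(0.33391594886779785))
[0.4384 0.2193 0.036 ]
shift [0.1519 0.0109 0.2183] twist(tool z) 0.001 at [0.4371 0.2955 0.2291] yaw -1.48
shift [0.1517 0.0107 0.3863] twist(tool z) 0.001 at [0.4371 0.2955 0.2291] yaw -1.48
```

```bash

python3 - <<'E'
from h import *
np.set_printoptions(precision=4,suppress=True)
c=cam('scene'); 
for q in('short_block','long_block'):
    for r in place_of(q,'scene')[:2]: print(q,r['centre'],r['conf'],onz(c,r['centre'],0))
t=cam('top')
for q in('short_block','long_block'):
    for r in place_of(q,'top')[:2]: print(q,r['centre'],r['conf'],onz(t,r['centre'],0))
w=cam('wrist')
for q in('short_block','long_block'):
    for r in place_of(q,'wrist')[:2]: print(q,r['centre'],r['conf'],onz(w,r['centre'],0))
a=cv2.resize(c[0][150:250,210:340],(520,400)); b=cv2.resize(w[0][:250,150:560],(492,300)); t2=cv2.resize(t[0][150:280,200:330],(280,280))
o=np.zeros((600,800,3),np.uint8); o[:300,:390]=cv2.resize(c[0][150:250,210:340],(390,300)); o[300:,:492]=b; o[:280,400:680]=t2
cv2.imwrite('pics/last.png',o)
E
```

```text
short_block [285.4, 229.6] 0.61 [0.3855 0.1005 0.    ]
short_block [366.6, 237.7] 0.26 [ 0.5244 -0.107   0.    ]
long_block [311.6, 222.2] 0.72 [0.474  0.0753 0.    ]
short_block [304.2, 241.8] 0.57 [0.3813 0.1113 0.    ]
long_block [313.8, 214.8] 0.59 [0.4741 0.0787 0.    ]
short_block [366.7, 18.3] 0.83 [ 0.3945  0.1091 -0.    ]
```

View pics/last.png

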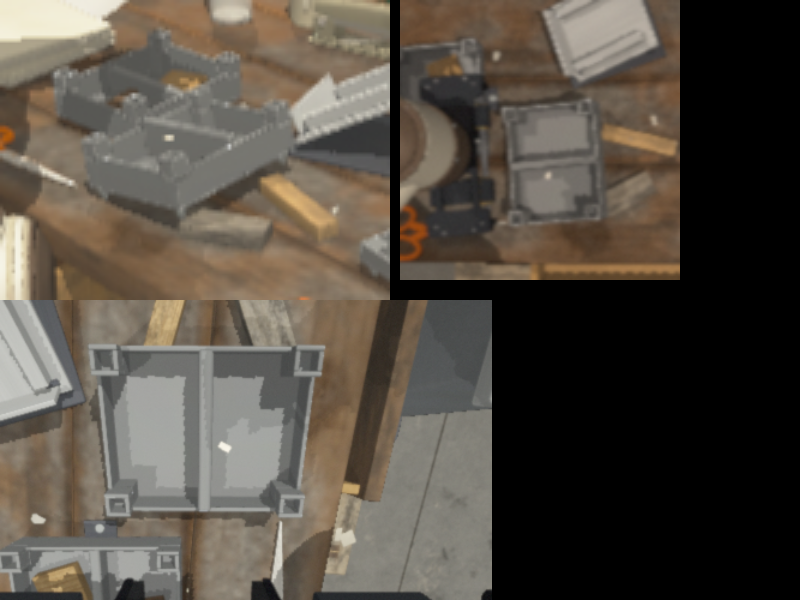

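The montage shows the deep tray's near corner resting on the end of the short block (crop (215,225)), which agrees with the fitted 9° roll. The blocks haven't visibly shifted. I'll pick the tray up gently, straight up.

>>> play_rows([
  [0.5,[0.08,0,0.1],0],
  [0.5,[0.165,-0.001,0.22],0],
  [0.5,[0.165,-0.001,0.26],0],
  [0.5,[0.165,-0.001,0.34],0],
  [0.5,[0.165,-0.001,0.37],0],
])

```text
clock: 11.8
tool_pos: [0.4444, 0.2126, 0.0429]
orientation: [3.139, -0.002, -1.48]
ft_force: [-0.3, -0.8, 0.2]
gripper_width: 0.503
finger_force: 0.0
```

```bash

python3 - <<'E'
from h import *
go([.4453,.2131,.044],-1.484); print(status.sense()['ft_force'])
E
```

```text
shift [-0.0008 -0.0019 -0.0023] twist(tool z) 0.0006 at [0.4444 0.2126 0.0429] yaw -1.4802
[-0.29655619 -0.77937849  0.1706534 ]
```

>>> play_rows([
  [0.0,[0,0,0],0],
  [0.0,[0,0,0],0],
  [0.0,[0,0,0],0],
  [0.0,[0,0,0],0],
  [0.0,[0,0,0],0],
], force=6)

```text
clock: 12.42
tool_pos: [0.4449, 0.2134, 0.0453]
orientation: [3.141, -0.0, -1.48]
ft_force: [-3.0, -1.2, 3.5]
gripper_width: 0.154
finger_force: 5.9
```

>>> play_rows([
  [0.0,[0,0,0],0],
  [0.0,[0,0,-0.02],0],
  [0.0,[0,0,-0.04],0],
  [0.0,[0,0,-0.06],0],
  [0.0,[0,0,-0.08],0],
], force=8)

```text
clock: 13.05
tool_pos: [0.4455, 0.2138, 0.0858]
orientation: [-3.141, 0.0, -1.48]
ft_force: [-0.3, -0.3, -2.0]
gripper_width: 0.138
finger_force: 8.0
```

>>> play_rows([
  [0.0,[0,0,0],0],
  [0.0,[0,0,-0.06],0],
  [0.0,[0,0,-0.12],0],
  [0.0,[0,0,-0.12],0],
], force=25)

```text
clock: 13.55
tool_pos: [0.4465, 0.2148, 0.1468]
orientation: [-3.137, 0.003, -1.479]
ft_force: [0.1, 0.3, -3.4]
gripper_width: 0.132
finger_force: 25.0
```

```bash
cat >> h.py <<'E'
def held6(h=.056,sock=True,d=.04,n=25):
    c=cam('wrist'); T=tool(); P=edges(h,sock); P=P[P[:,0]>0]
    A=T[:3,:3]@np.diag([1,-1,-1]); g=T[:3,3]-T[:3,2]*.019
    def pose(x):
        R=A@Rn.from_euler('zyx',x[:3]).as_matrix(); return R,g+R@np.array([x[3],x[4],x[5]-d])
    x,f=fit([c],P,pose,[0,0,0,0,0,0],[.03,.1,.04,.008,.003,.006],n=n)
    return x,f,pose(x),c
E
python3 - <<'E'
from h import *
np.set_printoptions(precision=4,suppress=True)
print(status.sense()['ft_force'],status.sense()['ft_torque'],tool()[:3,3])
r=held6(); print(r[:3]); draw(r[3],edges(.056),lambda x:r[2],0,'pics/x.png')
import pickle; pickle.dump(r[3],open('held.pkl','wb'))
for q in('short_block','long_block'):
    for s in place_of(q,'wrist')[:2]: print(q,s['centre'],s['conf'],onz(r[3],s['centre'],0))
E
```

```text
[ 0.0527  0.2937 -3.4223] [ 0.0638 -0.0374 -0.004 ] [0.4465 0.2148 0.1468]
(array([-0.0001, -0.0796,  0.0128, -0.0023,  0.0017,  0.0007]), np.float64(0.7297874093055725), (array([[ 0.0893,  0.9958, -0.0206],
       [-0.9929,  0.0906,  0.0766],
       [ 0.0782,  0.0136,  0.9968]]), array([0.4475, 0.2133, 0.1248])))
short_block [381.4, 87.8] 0.58 [0.3926 0.1094 0.    ]
long_block [291.6, 55.1] 0.71 [0.481  0.0885 0.    ]
```

```bash
cat >> h.py <<'E'
BASE=np.array([.5366,.4073,-1.4774])
def pinerr(pose,B=BASE,verbose=1):
    """pins' tip positions in the base frame minus sockets (mm)"""
    R,t=pose; Rb=Rn.from_euler('z',B[2]).as_matrix(); o=[]
    for x in(-.059,.059):
        for y in(-.079,.079):
            p=Rb.T@(t+R@[x,y,-.015]-[B[0],B[1],0]); o.append((p-[x,y,0])*1e3)
    return np.array(o)
E
python3 - <<'E'
from h import *
import pickle
np.set_printoptions(precision=4,suppress=True)
c=pickle.load(open('held.pkl','rb')); T=tool(); P=edges(.056); P=P[P[:,0]>0]
A=T[:3,:3]@np.diag([1,-1,-1]); g=T[:3,3]-T[:3,2]*.019
for pt in(-.12,-.08,-.04,0,.04):
    def pose(x):
        R=A@Rn.from_euler('zyx',[x[0],pt,0]).as_matrix(); return R,g+R@np.array([x[1],x[2],x[3]-.04])
    x,f=fit([c],P,pose,[0,0,0,0],[.02,.006,.003,.005],n=8); print(pt,x,f); 
    if pt==-.08: e=pinerr(pose(x)); print(e); m=e[:2,:2].mean(0)/1e3; Rb=Rn.from_euler('z',BASE[2]).as_matrix(); D=-(Rb[:2,:2]@m); print('world shift',D); go([T[0,3]+D[0],T[1,3]+D[1],T[2,3]],BASE[2],T)
E
```

```text
-0.12 [ 0.0032 -0.0022  0.003  -0.0001] 0.9037683606147766
-0.08 [ 0.0029 -0.0029  0.003   0.0021] 0.833686351776123
[[ 186.4516 -107.1392  105.0244]
 [ 186.4364 -107.1399  104.5664]
 [ 186.0625 -107.1002  114.5985]
 [ 186.0474 -107.1009  114.1406]]
world shift [0.0893 0.1956]
shift [-0.3735 -0.2132 -0.001 ] twist(tool z) -0.0004 at [0.4443 0.213  0.1435] yaw -1.4802
-0.04 [ 0.0024 -0.0036  0.003   0.0044] 0.8994095921516418
0 [ 0.0025 -0.0044  0.0031  0.0066] 1.0775175094604492
0.04 [ 0.0028 -0.0053  0.0031  0.0088] 1.3320082426071167
```

>>> play_rows([
  [0.0,[-0.1,-0.06,0],0],
  [0.0,[-0.2,-0.115,0],0],
  [0.0,[-0.3,-0.17,0],0],
  [0.0,[-0.37,-0.213,0],0],
  [0.0,[-0.37,-0.213,0],0],
])

```text
clock: 14.32
tool_pos: [0.5345, 0.4095, 0.1412]
orientation: [3.139, -0.002, -1.478]
ft_force: [-0.6, -0.5, -2.9]
gripper_width: 0.137
finger_force: 25.0
```

>>> play_rows([
  [0.0,[0,0,0],0],
  [0.0,[0,0,0],0],
])

```text
clock: 14.58
tool_pos: [0.534, 0.4064, 0.1444]
orientation: [3.14, -0.001, -1.48]
ft_force: [0.2, -0.3, -2.7]
gripper_width: 0.139
finger_force: 25.0
```

```bash

python3 - <<'E'
from h import *
np.set_printoptions(precision=4,suppress=True)
for k in range(2):
    r=held6(n=20); print(r[0],r[1]); print(pinerr(r[2])); T=tool(); print(T[:3,3])
E
```

```text
[ 0.0002 -0.0943  0.002  -0.0015  0.0002 -0.0023] 0.764744758605957
[[  4.5576  -1.9793 100.9262]
 [  4.9785  -1.98   101.1373]
 [  4.0262  -2.3071 112.1084]
 [  4.447   -2.3078 112.3195]]
[0.5342 0.4065 0.1448]
[ 0.0005 -0.0888  0.0004 -0.0015  0.0004 -0.0019] 0.75006103515625
[[  4.0225  -1.8302 102.0919]
 [  4.3746  -1.8306 102.1201]
 [  3.5554  -2.094  112.5772]
 [  3.9075  -2.0944 112.6054]]
[0.5343 0.4067 0.1451]
```

>>> play_rows([
  [0.0,[-0.0084,-0.004,0.03],0],
  [0.0,[-0.0084,-0.004,0.06],0],
  [0.0,[-0.0084,-0.004,0.08],0],
  [0.0,[-0.0084,-0.004,0.08],0],
])

```text
clock: 15.18
tool_pos: [0.5355, 0.4112, 0.1031]
orientation: [3.139, -0.002, -1.48]
ft_force: [-0.3, -0.4, -3.3]
gripper_width: 0.135
finger_force: 25.0
```

```bash

python3 - <<'E'
from h import *
np.set_printoptions(precision=4,suppress=True)
print(status.sense()['ft_force'])
for k in range(2):
    r=held6(n=20); print(r[0],r[1]); print(pinerr(r[2])); T=tool(); print(T[:3,3])
E
```

```text
[-0.2571 -0.4182 -3.2844]
[ 0.0008 -0.0875 -0.0014 -0.0013 -0.0001 -0.0025] 0.627798318862915
[[-0.5765 -0.2755 60.7345]
 [-0.3865 -0.2761 60.3719]
 [-1.0402 -0.393  71.1846]
 [-0.8502 -0.3935 70.822 ]]
[0.5361 0.4117 0.1042]
[ 0.001  -0.0853 -0.0009 -0.0014  0.0001 -0.002 ] 0.6562814116477966
[[-1.1802  0.3652 62.0325]
 [-1.0348  0.3651 61.9271]
 [-1.6111  0.2637 72.1065]
 [-1.4657  0.2636 72.0012]]
[0.5364 0.4121 0.1049]
```

>>> play_rows([
  [0.0,[0.0015,0,0.01],0],
  [0.0,[0.0015,0,0.018],0],
  [0.0,[0.0015,0,0.026],0],
  [0.0,[0.0015,0,0.026],0],
])

```text
clock: 15.78
tool_pos: [0.536, 0.411, 0.0914]
orientation: [3.141, -0.001, -1.48]
ft_force: [-0.3, 0.8, -3.3]
gripper_width: 0.137
finger_force: 25.0
```

>>> play_rows([
  [0.0,[0,0,0.006],0],
  [0.0,[0,0,0.012],0],
  [0.0,[0,0,0.012],0],
])

```text
clock: 16.15
tool_pos: [0.536, 0.4111, 0.0855]
orientation: [3.141, -0.001, -1.48]
ft_force: [0.4, 0.9, -2.0]
gripper_width: 0.136
finger_force: 25.0
```

>>> play_rows([
  [0.0,[0.002,0,0.004],0],
  [0.0,[0.005,0,0.008],0],
  [0.0,[0.008,0,0.012],0],
  [0.0,[0.008,0,0.014],0],
  [0.0,[0.008,0,0.014],0],
], force=5)

```text
clock: 16.77
tool_pos: [0.5366, 0.407, 0.0789]
orientation: [3.141, -0.0, -1.48]
ft_force: [0.2, -0.5, -2.6]
gripper_width: 0.141
finger_force: 5.0
```

>>> play_rows([
  [0.3,[0,0,0],0],
  [0.5,[0,0,0],0],
  [0.5,[0,0,0],0],
  [0.5,[0,0,-0.1],0],
  [0.5,[0,0,-0.2],0],
])

```text
clock: 17.4
tool_pos: [0.5365, 0.407, 0.1797]
orientation: [3.141, -0.001, -1.479]
ft_force: [1.4, 0.5, 0.4]
gripper_width: 0.488
finger_force: 0.0
```

>>> play_rows([
  [0.5,[-0.1,0,-0.1],0],
  [0.5,[-0.17,0,-0.18],0],
  [0.5,[-0.17,0,-0.18],0],
  [0.5,[-0.17,0,-0.18],0],
])

```text
clock: 17.9
tool_pos: [0.5283, 0.4916, 0.268]
orientation: [3.14, -0.001, -1.479]
ft_force: [-0.4, -0.4, -0.0]
gripper_width: 0.5
finger_force: 0.0
```

```bash
cat >> h.py <<'E'
p6=lambda x:(Rn.from_euler('zyx',x[3:]).as_matrix(),np.array(x[:3]))
E
python3 - <<'E'
from h import *
np.set_printoptions(precision=4,suppress=True)
c=cam('wrist'); print(tool()[:3,3])
x,f=fit([c],edges(.056),flat(.056),BASE,[.008,.008,.03],n=10); print(x,f)
print(fit([c],edges(.056),p6,[*x[:2],.056,x[2],0,0],[.008,.008,.006,.03,.03,.03],n=16))
go([.46,.17,.25],-1.48)
E
```

```text
[0.5283 0.491  0.2673]
[ 0.537   0.4078 -1.479 ] 0.3847966194152832
(array([ 0.537 ,  0.408 ,  0.0561, -1.4792,  0.0023,  0.0061]), np.float64(0.3792717456817627))
shift [0.6268 0.1942 0.0364] twist(tool z) 0.0 at [0.5283 0.491  0.2673] yaw -1.4799
```

The deep tray is seated: z 56.1 mm, level, within 1 mm of the base. Next, the long block.

>>> play_rows([
  [0.5,[0.12,0.04,0.036],0],
  [0.5,[0.24,0.075,0.036],0],
  [0.5,[0.36,0.11,0.036],0],
  [0.5,[0.48,0.15,0.036],0],
  [0.5,[0.6,0.19,0.036],0],
])

```text
clock: 18.58
tool_pos: [0.4611, 0.1855, 0.2497]
orientation: [3.139, -0.002, -1.481]
ft_force: [1.3, -1.0, 1.2]
gripper_width: 0.502
finger_force: 0.0
```

>>> play_rows([
  [0.5,[0.02,0,0.04],0],
  [0.5,[0.02,0,0.08],0],
  [0.5,[0.02,0,0.08],0],
])

```text
clock: 18.95
tool_pos: [0.4619, 0.1769, 0.2088]
orientation: [3.137, -0.003, -1.481]
ft_force: [0.0, 0.6, 0.4]
gripper_width: 0.503
finger_force: 0.0
```

```bash
cat >> h.py <<'E'
def blk(a=.025,b=.120,h=.018):
    q=[np.array([u*a/2,v*b/2,h]) for u,v in((-1,-1),(1,-1),(1,1),(-1,1))]
    return np.array([q[i]+(q[(i+1)%4]-q[i])*f for i in range(4) for f in np.linspace(0,1,40)])
E
python3 - <<'E'
from h import *
np.set_printoptions(precision=4,suppress=True)
c=cam('wrist'); T=tool(); print(T[:3,3])
for q in('long_block','short_block','cover_rib','cover_tray'):
    for s in place_of(q,'wrist')[:2]: print(q,s['centre'],s['conf'],onz(c,s['centre'],0))
m=outline_of('long_block','wrist')[0]; print(m['conf'],m['bbox']); mk=np.array(m['mask'],np.uint8)
ys,xs=np.nonzero(mk); pts=np.array([onz(c,p,.012)[:2] for p in np.c_[xs,ys]]); mu=pts.mean(0); w,v=np.linalg.eigh(np.cov((pts-mu).T)); a=np.arctan2(v[1,1],v[0,1]); print('mask',mu,a-np.pi/2,np.sqrt(w*12))
x,f=fit([c],blk(),flat(0),[*mu,a-np.pi/2],[.008,.008,.06],n=15); print(x,f)
go([x[0],x[1],.10],x[2]);go([x[0],x[1],.003],x[2])
s=outline_of('short_block','wrist'); 
if s:
    ys,xs=np.nonzero(s[0]['mask']); pts=np.array([onz(c,p,.012)[:2] for p in np.c_[xs,ys]]); print('short',pts.mean(0),s[0]['conf'])
E
```

```text
[0.4629 0.1778 0.2101]
long_block [305.3, 104.4] 0.96 [0.4802 0.0908 0.    ]
short_block [376.0, 128.1] 0.82 [0.3931 0.1103 0.    ]
0.88 [281.3, 45.3, 333.6, 160.0]
mask [0.4775 0.0883] -0.23359313589633746 [0.0251 0.1203]
[ 0.4779  0.0909 -0.2359] 0.24624352157115936
shift [ 0.1789 -0.0116  0.223 ] twist(tool z) -0.1979 at [0.4638 0.1794 0.2115] yaw -1.4793
shift [ 0.179  -0.0114  0.417 ] twist(tool z) -0.1979 at [0.4638 0.1794 0.2115] yaw -1.4793
short [0.3923 0.1085] 0.65
```

```bash

python3 - <<'E'
from h import *
np.set_printoptions(precision=3,suppress=True)
c=cam('top')
for cn in('top','wrist','scene'):
  c=cam(cn)
  for m in outline_of('stand',cn)[:1]:
    print(cn,m['conf'],m['bbox']); mk=np.array(m['mask'],np.uint8); ct=max(cv2.findContours(mk,0,2)[0],key=cv2.contourArea)
    box=cv2.boxPoints(cv2.minAreaRect(ct)); h=cv2.convexHull(ct)[:,0]
    for z in(.0,.1): 
        W=np.array([onz(c,p,z)[:2] for p in h]); print(z,'min x at',W[W[:,0].argmin()],'min y at',W[W[:,1].argmin()],'corners',*[onz(c,p,z)[:2] for p in box])
go([.4779,.0909,.10],-1.807); go([.4779,.0909,.004],-1.807)
E
```

```text
top 0.96 [268.4, 135.2, 327.1, 188.0]
0.0 min x at [0.568 0.18 ] min y at [0.617 0.047] corners [0.701 0.255] [0.763 0.1  ] [0.615 0.043] [0.554 0.196]
0.1 min x at [0.554 0.169] min y at [0.6   0.047] corners [0.677 0.238] [0.734 0.095] [0.597 0.043] [0.541 0.184]
wrist 0.67 [10.5, 45.7, 239.5, 222.3]
0.0 min x at [0.562 0.196] min y at [0.617 0.046] corners [0.83  0.104] [0.616 0.027] [0.558 0.206] [0.803 0.307]
0.1 min x at [0.538 0.171] min y at [0.578 0.061] corners [0.734 0.104] [0.577 0.047] [0.535 0.178] [0.714 0.252]
shift [ 0.178 -0.013  0.222] twist(tool z) 0.0521 at [0.464 0.179 0.211] yaw -1.4794
shift [ 0.178 -0.013  0.414] twist(tool z) 0.0521 at [0.464 0.179 0.211] yaw -1.4794
```

>>> play_rows([
  [0.45,[0.09,-0.006,0.1],0.026],
  [0.45,[0.178,-0.013,0.2],0.052],
  [0.45,[0.178,-0.013,0.26],0.052],
  [0.45,[0.178,-0.013,0.35],0.052],
  [0.45,[0.178,-0.013,0.4],0.052],
])

```text
clock: 20.27
tool_pos: [0.4772, 0.0902, 0.0089]
orientation: [3.139, -0.002, -1.807]
ft_force: [0.3, -0.2, -0.3]
gripper_width: 0.446
finger_force: 0.0
```

>>> play_rows([
  [0.45,[0,0,0.008],0],
  [0.45,[0,0,0.008],0],
])

```text
clock: 20.52
tool_pos: [0.4787, 0.0913, 0.0075]
orientation: [-3.141, 0.0, -1.806]
ft_force: [-0.4, -0.3, 0.8]
gripper_width: 0.451
finger_force: 0.0
```

```bash

python3 - <<'E'
from h import *
print(status.sense()['ft_force']); go([.4779,.0909,.004],-1.807)
E
```

```text
[-0.38804216 -0.31219424  0.79337592]
shift [0.0013 0.0015 0.0069] twist(tool z) 0.0002 at [0.4787 0.0913 0.0075] yaw -1.8058
```

>>> play_rows([
  [0.45,[0,0.001,0.007],0],
  [0.0,[0,0.001,0.007],0],
  [0.0,[0,0.001,0.007],0],
  [0.0,[0,0.001,0.007],0],
  [0.0,[0,0.001,0.007],0],
], force=20)

```text
clock: 21.15
tool_pos: [0.4779, 0.0913, 0.0039]
orientation: [-3.141, 0.0, -1.806]
ft_force: [-0.7, 0.2, 5.2]
gripper_width: 0.286
finger_force: 20.0
```

>>> play_rows([
  [0.0,[0,0,0],0],
  [0.0,[0,0,-0.1],0],
  [0.0,[0,0,-0.2],0],
  [0.0,[0,0,-0.3],0],
  [0.0,[0,0,-0.38],0],
])

```text
clock: 21.78
tool_pos: [0.4777, 0.0911, 0.1953]
orientation: [-3.14, 0.001, -1.806]
ft_force: [-0.2, 1.3, -0.5]
gripper_width: 0.287
finger_force: 20.0
```

```bash

python3 - <<'E'
from h import *
b=np.array([.537,.4078]); y=-1.479; R=Rn.from_euler('z',y).as_matrix()[:2,:2]
for s in(-.046,.046):
    p=b+R@[0,s]; print(s,p); go([*p,.20],y+np.pi/2*0)
print(np.linalg.norm(p))
E
```

```text
-0.046 [0.49119367 0.4035833 ]
shift [-0.614   0.1196 -0.0087] twist(tool z) -0.0521 at [0.4777 0.0911 0.1953] yaw -1.8064
0.046 [0.58280633 0.4120167 ]
shift [-0.6731 -0.0547 -0.0085] twist(tool z) -0.0521 at [0.4777 0.0911 0.1953] yaw -1.8064
0.7137373299703189
```

>>> play_rows([
  [0.0,[-0.12,0.025,-0.01],0],
  [0.0,[-0.24,0.05,-0.01],-0.02],
  [0.0,[-0.36,0.075,-0.01],-0.052],
  [0.0,[-0.48,0.1,-0.01],-0.052],
  [0.0,[-0.6,0.118,-0.01],-0.052],
])

```text
clock: 22.4
tool_pos: [0.4898, 0.3985, 0.198]
orientation: [3.141, -0.0, -1.479]
ft_force: [0.7, 0.8, 0.1]
gripper_width: 0.283
finger_force: 20.0
```

>>> play_rows([
  [0.0,[-0.01,0,0],0],
  [0.0,[-0.01,0,0.03],0],
  [0.0,[-0.01,0,0.03],0],
])

```text
clock: 22.78
tool_pos: [0.4888, 0.3993, 0.1812]
orientation: [3.138, -0.003, -1.481]
ft_force: [0.1, -0.3, -0.5]
gripper_width: 0.286
finger_force: 20.0
```

```bash

python3 - <<'E'
from h import *
go([.4912,.4036,.066],-1.479); c=cam('wrist'); go([.4912,.4036,.066],-1.479)
x,f=fit([c],edges(.056)[edges(.056)[:,0]>0],flat(.056),[.537,.4078,-1.479],[.006,.006,.02],n=8); print(x,f)
E
```

```text
shift [-0.0089 -0.0064  0.2303] twist(tool z) -0.0003 at [0.4888 0.3993 0.1812] yaw -1.481
shift [-0.008  -0.0046  0.2327] twist(tool z) -0.0003 at [0.4895 0.3996 0.1824] yaw -1.481
[ 0.53701405  0.40787183 -1.47888679] 0.6971160769462585
```

>>> play_rows([
  [0.0,[-0.008,-0.004,0.0],0],
  [0.0,[-0.008,-0.004,0.09],0],
  [0.0,[-0.008,-0.004,0.17],0],
  [0.0,[-0.008,-0.004,0.222],0],
  [0.0,[-0.008,-0.004,0.222],0],
])

```text
clock: 23.45
tool_pos: [0.4909, 0.4044, 0.0707]
orientation: [3.139, -0.003, -1.48]
ft_force: [-0.1, -0.3, 0.2]
gripper_width: 0.287
finger_force: 20.0
```

```bash

python3 - <<'E'
from h import *
for i in range(2): go([.4912,.4036,.065],-1.479); print(status.sense()['ft_force']); cam('wrist')
E
```

```text
shift [ 0.0016 -0.0006  0.0115] twist(tool z) -0.0002 at [0.4909 0.4044 0.0707] yaw -1.4803
[-0.06226942 -0.27257408  0.23030927]
shift [0.0038 0.0016 0.0153] twist(tool z) -0.0001 at [0.4918 0.4056 0.0726] yaw -1.4797
[-0.68786608 -0.21567409 -0.08214954]
```

>>> play_rows([
  [0.0,[0.002,0,0.006],0],
  [0.0,[0.002,0,0.012],0],
  [0.0,[0.002,0,0.012],0],
  [0.36,[0.002,0,0.012],0],
  [0.42,[0.002,0,0.012],0],
])

```text
clock: 24.18
tool_pos: [0.4916, 0.4049, 0.0667]
orientation: [-3.141, 0.0, -1.479]
ft_force: [-0.7, 0.4, 0.7]
gripper_width: 0.387
finger_force: 0.0
```

>>> play_rows([
  [0.42,[0,0,0],0],
  [0.42,[0,0,-0.08],0],
  [0.42,[0,0,-0.19],0],
  [0.42,[-0.1,-0.03,-0.3],0],
  [0.42,[-0.18,-0.08,-0.4],0],
])

```text
clock: 24.8
tool_pos: [0.5175, 0.4867, 0.2551]
orientation: [-3.141, 0.001, -1.479]
ft_force: [1.7, 1.1, -0.9]
gripper_width: 0.419
finger_force: 0.0
```

>>> play_rows([
  [0.42,[0,0,0],0],
  [0.42,[0,0,0],0],
])

```text
clock: 25.05
tool_pos: [0.517, 0.4855, 0.251]
orientation: [3.139, -0.001, -1.48]
ft_force: [-1.0, -0.5, -0.6]
gripper_width: 0.422
finger_force: 0.0
```

```bash

python3 - <<'E'
from h import *
import pickle
np.set_printoptions(precision=4,suppress=True)
c=cam('wrist'); T=tool(); print(T[:3,3]); pickle.dump(c,open('blk.pkl','wb'))
x,f=fit([c],edges(.056),p6,[.537,.4078,.056,-1.479,0,0],[.006,.006,.005,.02,.02,.02],n=12); print(x,f)
R,t=p6([.537,.4078,.056,-1.479,0,0])
xb,fb=fit([c],blk(),flat(.061),[.4912,.4036,-1.479-np.pi/2],[.008,.008,.05],n=12); print('blk',xb,fb, 'in tray',R.T@([xb[0],xb[1],.061]-t))
for s in place_of('long_block','wrist')[:2]: print(s['centre'],s['conf'],R.T@(onz(c,s['centre'],.061)-t))
go([.505,-.01,.25],-1.4)
E
```

```text
[0.5169 0.4849 0.2505]
[ 0.537   0.4078  0.0561 -1.4797  0.0028  0.0003] 0.41419848799705505
blk [ 0.4918  0.4041 -3.0462] 5.396854400634766 in tray [-0.0004 -0.0454  0.005 ]
[340.9, 112.7] 0.86 [-0.0015 -0.0424  0.005 ]
shift [0.9831 0.1135 0.0039] twist(tool z) -0.0127 at [0.5169 0.4847 0.2505] yaw -1.4799
```

```bash

python3 - <<'E'
from h import *
np.set_printoptions(precision=4,suppress=True)
c=cam('wrist'); m=outline_of('long_block','wrist')[0]; print(m['conf'])
mk=np.array(m['mask'],np.uint8); ct=max(cv2.findContours(mk,0,2)[0],key=cv2.contourArea); R,t=p6([.537,.4078,.056,-1.479,0,0])
for z in(.061,.079):
    b=np.array([R.T@(onz(c,p,z)-t) for p in cv2.boxPoints(cv2.minAreaRect(ct))]); print(z,b[:,:2]*1e3)
E
```

```text
0.57
0.061 [[-62.1505 -32.4035]
 [ 62.1905 -32.7487]
 [ 61.7488 -59.5997]
 [-62.7118 -62.1593]]
0.079 [[-59.0556 -31.3631]
 [ 58.9265 -31.6907]
 [ 58.5073 -57.1685]
 [-59.5881 -59.5972]]
```

>>> play_rows([
  [0.5,[0.12,0.014,0],0],
  [0.5,[0.24,0.028,0],0],
  [0.5,[0.36,0.04,0],0],
  [0.5,[0.48,0.055,0],0],
  [0.5,[0.6,0.07,0],0],
])

```text
clock: 25.88
tool_pos: [0.5093, 0.1814, 0.2521]
orientation: [3.141, -0.0, -1.479]
ft_force: [1.3, -0.5, 1.1]
gripper_width: 0.503
finger_force: 0.0
```

>>> play_rows([
  [0.5,[0.12,0.014,0],0],
  [0.5,[0.24,0.028,0],0],
  [0.5,[0.36,0.04,0],0],
  [0.5,[0.37,0.042,0],0],
  [0.5,[0.37,0.042,0],0],
])

```text
clock: 26.5
tool_pos: [0.5057, -0.0027, 0.2521]
orientation: [3.141, 0.0, -1.481]
ft_force: [0.1, 0.2, -0.4]
gripper_width: 0.5
finger_force: 0.0
```

```bash

python3 - <<'E'
from h import *
import pickle
np.set_printoptions(precision=4,suppress=True)
c=cam('wrist'); T=tool(); print(T[:3,3]); pickle.dump(c,open('cov.pkl','wb'))
for q in('cover_rib','cover_tray'):
    for s in place_of(q,'wrist')[:1]: print(q,s['centre'],s['conf'],onz(c,s['centre'],.06 if 'rib' in q else .015))
q=[np.array([u*.07,v*.09,.022]) for u,v in((-1,-1),(1,-1),(1,1),(-1,1))]
P=np.array([q[i]+(q[(i+1)%4]-q[i])*f for i in range(4) for f in np.linspace(0,1,60)]); P=np.vstack([P,edges(.022,False)])
for y in(-1.3,-1.45,-1.6):
    x,f=fit([c],P,flat(.015),[.513,-.113,y],[.012,.012,.08],n=15); print(x,f)
draw(c,P,flat(.015),x,'pics/cov.png')
go([x[0],x[1],.14],x[2])
E
```

```text
[ 0.5059 -0.0019  0.2522]
cover_rib [317.7, 73.0] 0.64 [ 0.5135 -0.1217  0.06  ]
[ 0.5152 -0.1189 -1.719 ] 3.6604506969451904
[ 0.5153 -0.1189 -1.719 ] 3.6612908840179443
[ 0.5153 -0.1188 -1.7191] 3.661275863647461
shift [0.2361 0.0035 0.2243] twist(tool z) 0.0384 at [ 0.5061 -0.0011  0.2522] yaw -1.478
```

>>> play_rows([
  [0.5,[0.07,0.0,0.02],0.019],
  [0.5,[0.07,0.0,0.02],0.038],
  [0.5,[0.07,0,0.02],0.038],
  [0.5,[0.07,0.0,0.02],0.038],
])

```text
clock: 27.15
tool_pos: [0.5095, -0.0361, 0.2424]
orientation: [-3.141, 0.0, -1.715]
ft_force: [0.7, -0.1, -1.2]
gripper_width: 0.499
finger_force: 0.0
```

```bash

python3 - <<'E'
from h import *
import pickle
np.set_printoptions(precision=4,suppress=True)
c=cam('wrist'); T=tool(); print(T[:3,3]); pickle.dump(c,open('cov.pkl','wb'))
for s in place_of('cover_rib','wrist')[:1]: print(s['centre'],s['conf'],onz(c,s['centre'],.06))
q=[np.array([u*.07,v*.09,.022]) for u,v in((-1,-1),(1,-1),(1,1),(-1,1))]
P=np.array([q[i]+(q[(i+1)%4]-q[i])*f for i in range(4) for f in np.linspace(0,1,60)])
r=np.array([[u,v,.045] for v in(-.006,.006) for u in np.linspace(-.06,.06,40)])
for M in(P,edges(.022,False),np.vstack([P,r])):
  for z in(.015,.0):
    x,f=fit([c],M,flat(z),[.515,-.119,-1.7],[.012,.012,.06],n=15); print(z,x,f)
print(fit([c],np.vstack([P,edges(.022,False)]),p6,[*x[:2],.015,x[2],0,0],[.006,.006,.005,.02,.02,.02],n=12))
draw(c,P,flat(.015),x,'pics/cov.png')
E
```

```text
[ 0.5095 -0.0362  0.2424]
[300.9, 107.4] 0.86 [ 0.5131 -0.1203  0.06  ]
0.015 [ 0.5154 -0.1195 -1.7233] 0.21950149536132812
0.0 [ 0.5156 -0.1218 -1.7244] 1.7913415431976318
0.015 [ 0.5153 -0.1194 -1.7227] 0.3972114622592926
0.0 [ 0.5154 -0.121  -1.7248] 2.9407846927642822
0.015 [ 0.515  -0.1194 -1.7232] 0.46034106612205505
0.0 [ 0.5153 -0.1218 -1.7258] 1.5612071752548218
(array([ 0.5154, -0.1195,  0.0136, -1.7233,  0.0035,  0.0034]), np.float64(0.24511148035526276))
```

>>> play_rows([
  [0.45,[0.1,-0.02,0.05],0.0013],
  [0.45,[0.163,-0.0355,0.15],0.0013],
  [0.45,[0.163,-0.0355,0.25],0.0013],
  [0.45,[0.163,-0.0355,0.35],0.0013],
  [0.45,[0.163,-0.0355,0.41],0.0013],
])

```text
clock: 27.88
tool_pos: [0.5138, -0.1201, 0.035]
orientation: [3.139, -0.001, -1.726]
ft_force: [0.0, -0.6, 0.5]
gripper_width: 0.449
finger_force: 0.0
```

```bash

python3 - <<'E'
from h import *
for i in range(2): go([.5153,-.1195,.029],-1.723); print(status.sense()['ft_force']); cam('wrist')
E
```

```text
shift [-0.0018 -0.0029  0.012 ] twist(tool z) -0.0004 at [ 0.5138 -0.1201  0.035 ] yaw -1.7257
[ 0.0362923  -0.61502096  0.51220559]
shift [-0.0021 -0.0073  0.0058] twist(tool z) -0.0006 at [ 0.5115 -0.12    0.0319] yaw -1.7266
[-0.95376385  0.89124012 -2.53997437]
```

>>> play_rows([
  [0.45,[-0.002,-0.004,0.006],0],
  [0.0,[-0.002,-0.004,0.006],0],
  [0.0,[-0.002,-0.004,0.006],0],
  [0.0,[-0.002,-0.004,0.006],0],
  [0.0,[-0.002,-0.004,0.006],0],
], force=25)

```text
clock: 28.6
tool_pos: [0.5158, -0.1196, 0.0347]
orientation: [3.139, -0.0, -1.727]
ft_force: [-4.3, 1.4, 4.2]
gripper_width: 0.135
finger_force: 25.0
```

>>> play_rows([
  [0.0,[-0.002,0,0],0],
  [0.0,[-0.002,0,0],0],
  [0.0,[-0.002,0,0],0],
])

```text
clock: 28.98
tool_pos: [0.5161, -0.1192, 0.0346]
orientation: [3.14, -0.001, -1.726]
ft_force: [-4.0, -3.1, 5.5]
gripper_width: 0.137
finger_force: 25.0
```

>>> play_rows([
  [0.0,[0,0,-0.06],0],
  [0.0,[0,0,-0.15],0],
  [0.0,[0,0,-0.25],0],
  [0.0,[0,0,-0.35],0],
  [0.0,[0,0,-0.35],0],
])

```text
clock: 29.6
tool_pos: [0.5202, -0.1185, 0.2133]
orientation: [-3.131, 0.002, -1.726]
ft_force: [-0.3, -0.1, -5.0]
gripper_width: 0.136
finger_force: 25.0
```

```bash
cat >> h.py <<'E'
def held6c(n=20,d=.033):
    c=cam('wrist'); T=tool()
    P=edges(.022,False); P=P[P[:,0]>0]; P=np.vstack([P,[[.07,v,.022] for v in np.linspace(-.09,.09,80)]])
    A=T[:3,:3]@np.diag([1,-1,-1]); g=T[:3,3]-T[:3,2]*.019
    def pose(x):
        R=A@Rn.from_euler('zyx',x[:3]).as_matrix(); return R,g+R@np.array([x[3],x[4],x[5]-d])
    x,f=fit([c],P,pose,[0,0,0,0,0,0],[.02,.05,.02,.006,.003,.005],n=n)
    return x,f,pose(x),c
E
python3 - <<'E'
from h import *
np.set_printoptions(precision=4,suppress=True)
print(status.sense()['ft_force'],status.sense()['ft_torque'])
for i in range(2):
    r=held6c(); print(r[:2])
go([.537,.4078,.20],-1.479)
E
```

```text
[-0.3303 -0.08   -5.023 ] [ 0.0982 -0.0749  0.0479]
(array([ 0.0044,  0.1117,  0.0216,  0.0017,  0.0074, -0.0081]), np.float64(3.48397159576416))
(array([ 0.0008,  0.0795,  0.0754,  0.0011,  0.0037, -0.0126]), np.float64(3.6538941860198975))
shift [-1.0454  0.1234  0.0178] twist(tool z) -0.0395 at [ 0.5165 -0.1181  0.2082] yaw -1.7272
```

>>> play_rows([
  [0.0,[-0.12,0.014,0],0],
  [0.0,[-0.24,0.028,0],0],
  [0.0,[-0.36,0.042,0],-0.01],
  [0.0,[-0.48,0.056,0],-0.025],
  [0.0,[-0.6,0.07,0],-0.04],
])

```text
clock: 30.32
tool_pos: [0.5278, 0.1847, 0.2064]
orientation: [3.137, -0.002, -1.472]
ft_force: [1.4, -0.7, -3.6]
gripper_width: 0.137
finger_force: 25.0
```

```bash

python3 - <<'E'
from h import *
go([.537,.4078,.20],-1.479)
E
```

```text
shift [-0.4421 -0.0623  0.0117] twist(tool z) 0.0011 at [0.5278 0.1847 0.2064] yaw -1.4723
```

>>> play_rows([
  [0.0,[-0.12,-0.016,0],0.001],
  [0.0,[-0.24,-0.032,0],0.001],
  [0.0,[-0.36,-0.05,0],0.001],
  [0.0,[-0.44,-0.062,0],0.001],
  [0.0,[-0.44,-0.062,0],0.001],
])

```text
clock: 30.95
tool_pos: [0.5375, 0.4076, 0.2044]
orientation: [3.137, -0.003, -1.478]
ft_force: [-0.2, -0.6, -3.5]
gripper_width: 0.136
finger_force: 25.0
```

>>> play_rows([
  [0.0,[0,0,0],0],
  [0.0,[0,0,0],0],
])

```text
clock: 31.2
tool_pos: [0.5388, 0.4038, 0.2084]
orientation: [3.14, -0.001, -1.483]
ft_force: [0.7, -0.7, -3.1]
gripper_width: 0.135
finger_force: 25.0
```

```bash

python3 - <<'E'
from h import *
import pickle
np.set_printoptions(precision=4,suppress=True)
DT=np.array([.537,.4078,-1.479])
for i in range(2):
    r=held6c(n=40,d=.0386); print(r[:2]); print(pinerr(r[2],DT)); print(tool()[:3,3])
draw(r[3],edges(.022,False),lambda x:r[2],0,'pics/c.png'); pickle.dump((r[3],tool()),open('heldc.pkl','wb'))
P=edges(.022,False); P=P[P[:,0]>0]; R,t=r[2]; p=proj(r[3],P@R.T+t); print(p.min(0),p.max(0))
e=cv2.Canny(cv2.GaussianBlur(cv2.cvtColor(r[3][0],cv2.COLOR_BGR2GRAY),(3,3),0),40,110); print([int((e[y,120:520]>0).sum()) for y in range(100,250,4)])
for q in('cover_rib','cover_tray'):
    for s in place_of(q,'wrist')[:1]: print(q,s['centre'],s['conf'])
    for s in outline_of(q,'wrist')[:1]: print(q,s['bbox'],s['conf'])
E
```

```text
(array([ 0.0012,  0.0582, -0.0132,  0.0012,  0.0009,  0.0031]), np.float64(0.4977884590625763))
[[  2.3015   2.0275 181.9438]
 [  2.7071   2.0118 179.7513]
 [  2.1051   1.6308 175.1491]
 [  2.5106   1.615  172.9566]]
[0.539  0.4039 0.2089]
(array([ 0.0011,  0.0981, -0.0145,  0.0018,  0.001 ,  0.0057]), np.float64(0.5106545090675354))
[[  1.1445   2.2707 187.3295]
 [  1.5609   2.253  184.9994]
 [  0.5784   1.7911 175.7952]
 [  0.9949   1.7733 173.4652]]
[0.5391 0.404  0.2093]
[142.8903 126.6362] [487.7923 169.2386]
[6, 3, 9, 5, 7, 3, 4, 2, 2, 4, 12, 44, 11, 10, 10, 10, 14, 67, 30, 10, 10, 10, 10, 10, 10, 11, 12, 15, 19, 17, 14, 15, 16, 44, 22, 20, 36, 23]
cover_rib [312.6, 269.5] 0.89
cover_rib [141.8, 120.1, 488.6, 322.7] 0.83
cover_tray [313.9, 236.6] 0.98
cover_tray [141.6, 126.9, 488.8, 325.9] 0.55
```

```bash

python3 - <<'E'
from h import *
import pickle
np.set_printoptions(precision=4,suppress=True)
c,T=pickle.load(open('heldc.pkl','rb')); P=edges(.022,False); P=P[P[:,0]>0]; P=np.vstack([P,[[.07,v,.022] for v in np.linspace(-.09,.09,80)]])
A=T[:3,:3]@np.diag([1,-1,-1]); g=T[:3,3]-T[:3,2]*.019
def mk(pt):
    def pose(x):
        R=A@Rn.from_euler('zyx',[x[0],pt,0]).as_matrix(); return R,g+R@np.array([x[1],x[2],x[3]-.0386])
    return pose
for pt in(-.04,0,.03,.06,.09,.12):
    x,f=fit([c],P,mk(pt),[0,0,0,0],[.01,.006,.003,.005],n=12); print(pt,x,f,pinerr(mk(pt)(x),[.537,.4078,-1.479])[:,:2].mean(0))
# scene/top views
for n in('scene','top'):
    c=cam(n)
    for s in outline_of('cover_tray',n)[:1]: print(n,s['bbox'],s['conf'])
E
```

```text
-0.04 [ 0.0007 -0.0003  0.0002 -0.003 ] 0.5271362066268921 [5.8959 1.9584]
0 [ 0.0001  0.0004  0.0004 -0.0005] 0.5163395404815674 [4.3608 2.1041]
0.03 [0.0001 0.0009 0.0004 0.0012] 0.5099640488624573 [3.2863 2.1439]
0.06 [0.     0.0013 0.0004 0.0029] 0.5159292817115784 [2.2494 2.1699]
0.09 [0.     0.0017 0.0005 0.0046] 0.5245959758758545 [1.2801 2.2566]
0.12 [-0.0001  0.0021  0.0005  0.0063] 0.537189245223999 [0.3531 2.2047]
scene [224.8, 118.6, 291.2, 148.7] 0.75
top [178.2, 156.3, 231.5, 221.9] 0.59
```

>>> play_rows([
  [0.0,[-0.0087,0.0042,0.04],0],
  [0.0,[-0.0087,0.0042,0.08],0],
  [0.0,[-0.0087,0.0042,0.11],0],
  [0.0,[-0.0087,0.0042,0.11],0],
  [0.0,[-0.0087,0.0042,0.11],0],
])

```text
clock: 32.33
tool_pos: [0.5371, 0.4097, 0.1553]
orientation: [-3.14, 0.001, -1.481]
ft_force: [0.5, 0.2, -2.7]
gripper_width: 0.14
finger_force: 25.0
```

```bash
cat >> h.py <<'E'
def heldflat(d=.0386,pt=0):
    T=tool(); c=cam('wrist'); P=edges(.022,False); P=P[P[:,0]>0]; P=np.vstack([P,[[.07,v,.022] for v in np.linspace(-.09,.09,80)]])
    A=T[:3,:3]@np.diag([1,-1,-1]); g=T[:3,3]-T[:3,2]*.019
    def pose(x):
        R=A@Rn.from_euler('zyx',[x[0],pt,0]).as_matrix(); return R,g+R@np.array([x[1],x[2],x[3]-d])
    x,f=fit([c],P,pose,[0,0,0,0],[.01,.006,.003,.005],n=10); return x,f,pinerr(pose(x),[.537,.4078,-1.479]).mean(0),T[:3,3]
E
python3 - <<'E'
from h import *
np.set_printoptions(precision=4,suppress=True)
print(status.sense()['ft_force'])
for i in range(3): print(heldflat())
E
```

```text
[ 0.5222  0.1604 -2.7248]
(array([ 0.0007,  0.0002,  0.0005, -0.0004]), np.float64(0.4968329668045044), array([ -1.705 ,   0.8173, 120.2289]), array([0.5371, 0.4097, 0.1553]))
(array([ 0.0002,  0.0002,  0.0005, -0.0004]), np.float64(0.4797341525554657), array([ -1.8108,   0.8632, 120.5662]), array([0.5371, 0.4098, 0.1555]))
(array([ 0.0005,  0.0002,  0.0006, -0.0004]), np.float64(0.5555750131607056), array([ -1.8114,   0.8495, 120.5006]), array([0.537 , 0.4098, 0.1555]))
```

>>> play_rows([
  [0.0,[0.0036,0.0017,0.004],0],
  [0.0,[0.0036,0.0017,0.012],0],
  [0.0,[0.0036,0.0017,0.02],0],
  [0.0,[0.0036,0.0017,0.028],0],
  [0.0,[0.0036,0.0017,0.028],0],
])

```text
clock: 33.1
tool_pos: [0.5356, 0.4072, 0.1396]
orientation: [3.141, -0.001, -1.482]
ft_force: [1.0, 0.1, -4.1]
gripper_width: 0.138
finger_force: 25.0
```

```bash

python3 - <<'E'
from h import *
np.set_printoptions(precision=4,suppress=True)
print(status.sense()['ft_force'])
for i in range(2): print(heldflat())
E
```

```text
[ 0.9936  0.0625 -4.0638]
(array([ 0.0001,  0.0003,  0.0006, -0.0004]), np.float64(0.5401893258094788), array([  0.7036,  -0.9271, 104.5932]), array([0.5356, 0.4072, 0.1396]))
(array([ 0.0001,  0.0002,  0.0006, -0.0004]), np.float64(0.5318351984024048), array([  0.5265,  -0.7021, 105.0199]), array([0.5357, 0.4074, 0.14  ]))
```

>>> play_rows([
  [0.0,[-0.0005,-0.0005,0.006],0],
  [0.0,[-0.0005,-0.0005,0.012],0],
  [0.0,[-0.0005,-0.0005,0.016],0],
  [0.0,[-0.0005,-0.0005,0.016],0],
])

```text
clock: 33.7
tool_pos: [0.5361, 0.4078, 0.1324]
orientation: [-3.141, 0.0, -1.481]
ft_force: [-0.2, 0.8, -3.8]
gripper_width: 0.135
finger_force: 25.0
```

```bash

python3 - <<'E'
from h import *
np.set_printoptions(precision=4,suppress=True)
print(status.sense()['ft_force'])
for i in range(2): print(heldflat())
E
```

```text
[-0.1521  0.7998 -3.8248]
(array([ 0.0001,  0.0003,  0.0006, -0.0004]), np.float64(0.4905461370944977), array([ 0.1944, -0.3389, 97.392 ]), array([0.5361, 0.4078, 0.1324]))
(array([ 0.0001,  0.0002,  0.0006, -0.0005]), np.float64(0.49688655138015747), array([ 0.1457, -0.335 , 97.2282]), array([0.5361, 0.4078, 0.1323]))
```

Within 0.4 mm of home. I'll release, back off and check.

>>> play_rows([
  [0.3,[0,0,0],0],
  [0.45,[0,0,0],0],
  [0.45,[0,0,0],0],
  [0.45,[0,0,0],0],
  [0.45,[0,0,-0.06],0],
])

```text
clock: 34.42
tool_pos: [0.5348, 0.4065, 0.1598]
orientation: [3.137, -0.004, -1.482]
ft_force: [0.4, 0.3, -0.9]
gripper_width: 0.447
finger_force: 0.0
```

>>> play_rows([
  [0.45,[0,0,-0.1],0],
  [0.45,[-0.05,0,-0.2],0],
  [0.45,[-0.17,0,-0.25],0],
  [0.45,[-0.2,0,-0.25],0],
  [0.45,[-0.2,0,-0.25],0],
])

```text
clock: 35.05
tool_pos: [0.5265, 0.5085, 0.2865]
orientation: [3.141, -0.0, -1.48]
ft_force: [-1.1, 0.3, 0.0]
gripper_width: 0.45
finger_force: 0.0
```

```bash

python3 - <<'E'
from h import *
np.set_printoptions(precision=4,suppress=True)
q=[np.array([u*.07,v*.09,.022]) for u,v in((-1,-1),(1,-1),(1,1),(-1,1))]
P=np.array([q[i]+(q[(i+1)%4]-q[i])*f for i in range(4) for f in np.linspace(0,1,60)]); P=np.vstack([P,edges(.022,False)])
for i in range(2):
    c=cam('wrist'); print(tool()[:3,3])
    print(fit([c],P,p6,[.537,.4078,.112,-1.479,0,0],[.006,.006,.006,.02,.02,.02],n=14))
    print(fit([c],P,flat(.112),[.537,.4078,-1.479],[.006,.006,.02],n=8))
for n in('scene','top'):
    c=cam(n)
    for k in('short_block','tape_roll'):
        for s in place_of(k,n)[:1]: print(n,k,np.round(s['centre'],1),s['conf'])
E
```

```text
[0.5267 0.5073 0.2864]
(array([ 0.5369,  0.4073,  0.1112, -1.4809, -0.001 ,  0.0081]), np.float64(0.2911401093006134))
(array([ 0.5369,  0.4074, -1.4806]), np.float64(0.3459579348564148))
[0.527  0.5066 0.2866]
(array([ 0.5368,  0.4073,  0.1108, -1.4808,  0.0019,  0.0112]), np.float64(0.26924929022789))
(array([ 0.5368,  0.4074, -1.4808]), np.float64(0.3515695035457611))
scene short_block [284.1 233.9] 0.67
scene tape_roll [423.1 276. ] 0.69
top short_block [302.4 239.5] 0.61
top tape_roll [432.9 215.9] 0.58
```

```bash
python3 -c "
from h import *
print(job.close_job())"
```

```text
the job is handed in; nothing more can be done
None
```

I handed the job in at about 35 s: the deep tray is on the base tray, the long block lies flat in it, and the cover tray is on top. By the last camera fits both trays are fully home and level within about 1°, and the gripper touches nothing. While I levelled the deep tray on the bench, one corner rested on the end of the short block; that block and the tape roll measured in place afterwards, within a few mm.

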